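# Close up the drying bay with the wet-painted sign tube

## Task

Two drying bays stand open on the bench; one tray holds a sign tube with freshly painted black bends. With the fingertips only, push that tray fully home first, smoothly and without slamming it, then press its raised blue flap down until it lies flat shut, and move clear. Do not touch the tubes, leave the other bay (plain white tube) open just as it is, and do not pick up or shift anything else on the bench.

Things in the scene. Friction and masses are not known exactly. Their poses are not given: they have to be found in the camera images.
- wet_bay: Housing of the bay with the freshly painted tube: grey open-topped box fixed to the bench, 160 deep (x) x 140 wide (y) x 100 high, front open, holding a pull-out tray and a blue top flap. Origin: centre of its underside, on the bench; its own x axis points from the front (tray side) to the back, z up. The two bays are alike, stand side by side and may be swapped; each is turned a little on its own.
- wet_tray (a joint): Tray of the bay with the freshly painted tube: how far it is pulled out, in m; 0 = fully home, 0.10 = its outer stop. Slides straight along the bay's own x axis (home is +x); it stays where left and takes about 2 N to push. White front panel 136 wide, from 15 to 90 above the bench, with an orange push pad in front of it.
- wet_pad (a point): Centre of the front face of the orange push pad on the tray front of the bay with the freshly painted tube; the pad is 70 wide, 44 high (38 to 82 above the bench), and its face stands 38 in front of the housing front when the tray is home. Axes as the bay's.
- wet_flap (a joint): Top flap of the bay with the freshly painted tube: angle in rad; 0 = lying flat on the housing, shut; positive = near edge raised. Stiff hinge: it stays where left; 2 to 4 N pressed down near its middle moves it. Blue plate 160 x 140 x 6 with a white strip near its free edge.
- wet_flap_edge (a point): Middle of the free (front) edge of that flap, on its upper face; 160 from the hinge line; upper face lies 106 above the bench when shut.
- wet_hinge (a point): Middle of that flap's hinge line, on the back top edge of the housing, 100 above the bench; moves with the flap's turning only in orientation.
- plain_bay: Housing of the other bay, with the plain all-white tube: grey open-topped box fixed to the bench, 160 deep (x) x 140 wide (y) x 100 high, front open, holding a pull-out tray and a blue top flap. Origin: centre of its underside, on the bench; its own x axis points from the front (tray side) to the back, z up. The two bays are alike, stand side by side and may be swapped; each is turned a little on its own.
- plain_tray (a joint): Tray of the other bay, with the plain all-white tube: how far it is pulled out, in m; 0 = fully home, 0.10 = its outer stop. Slides straight along the bay's own x axis (home is +x); it stays where left and takes about 2 N to push. White front panel 136 wide, from 15 to 90 above the bench, with an orange push pad in front of it.
- plain_pad (a point): Centre of the front face of the orange push pad on the tray front of the other bay, with the plain all-white tube; the pad is 70 wide, 44 high (38 to 82 above the bench), and its face stands 38 in front of the housing front when the tray is home. Axes as the bay's.
- plain_flap (a joint): Top flap of the other bay, with the plain all-white tube: angle in rad; 0 = lying flat on the housing, shut; positive = near edge raised. Stiff hinge: it stays where left; 2 to 4 N pressed down near its middle moves it. Blue plate 160 x 140 x 6 with a white strip near its free edge.
- plain_flap_edge (a point): Middle of the free (front) edge of that flap, on its upper face; 160 from the hinge line; upper face lies 106 above the bench when shut.
- plain_hinge (a point): Middle of that flap's hinge line, on the back top edge of the housing, 100 above the bench; moves with the flap's turning only in orientation.
- wet_tube (a point): Bent glass sign tube, 12 thick, clipped in the wet bay's tray with its centre line 45 above the bench: white, but its front bends are freshly painted black. Wet: not to be touched. This point: on its centre line, middle of its front cross-piece, 54 behind the pad's face; the tube covers about 95 wide x 130 deep of the tray.
- plain_tube (a point): The same tube without paint, all white, clipped in the other bay's tray. This point: on its centre line, middle of its front cross-piece, 54 behind the pad's face; the tube covers about 95 wide x 130 deep of the tray.
- touchup_pot: Small red screw-top pot, 34 across, 60 high, standing between the bays. Origin: centre of its underside.
- paint_tin: Paint tin with blue label, 80 across, 115 high. Origin: centre of its underside.
- brush: Paint brush about 170 long, lying along its own x. Origin: underside.
- tape_roll: Yellow tape ring, 68 across, 20 high, lying flat beside the bays. Origin: centre of its underside.
- screwdriver: Screwdriver about 170 long, lying along its own x. Origin: underside.
- solvent_jar: Amber glass jar with white cap, 60 across, 85 high. Origin: centre of its underside.
- clip_box: Cardboard box, 70 x 50 x 30. Origin: centre of its underside.

How it is judged:
By the outcome, as a careful person would: the job done as asked, in the order asked, and still so for the second after the job is handed in, with the robot touching nothing.
It also fails if it takes over 40 s, if anything falls off the work surface, if the arm or the gripper's body presses on something with over 40 N, if the wrist force passes 120 N, or if a joint passes its speed limit or range.

## Robot

A 6-joint arm with a two-finger parallel gripper is mounted at the origin on the work surface. World frame = base frame: x ahead of the robot, y to its left, z up, the work surface at z = 0. Lengths are in m, angles in rad, forces in N, time in s.
With the tool pointing down it reaches from about 0.3 to 0.875 m from the base axis. Payload 6.4 kg.
Tool frame: the origin (TCP) lies between the finger pads; the fingertips stand 19 mm ahead of it and the grasp point (between the pads) is the TCP; y points along the fingers, x is the direction in which the jaws open and shut, and the axes are right-handed (so a half turn about y gives the same grasp; the last joint's range is limited). The gripper opens to 88 mm and grips with 3 to 60 N. Pads are 18 mm wide; open, the fingers measure 123 mm over their backs; the gripper's body (75 mm by 187 mm) begins 45 mm behind the grasp point.
Start: joints at [0.97, 0.181, 1.607, -0, 1.354, -0.206], TCP at [0.221, 0.531, 0.258] pointing down, gripper open.
Joint ranges: [-2.99, 2.99], [-0.89, 2.07], [0.3, 2.58], [-1.14, 4.28], [0, 2.63], [-3.12, 3.12]. Speed limits (rad/s): [2.57, 2.57, 3.01, 3.14, 3.14, 3.14].

## Interface

Orientations are given as [roll, pitch, yaw] about the fixed x, y, z axes, in that order (R = Rz(yaw) Ry(pitch) Rx(roll)).
In Python, from station import * gives the robot as it stands.
- The arm moves only by the tool move_arm, never from a script. Its argument "steps" is a list of rows, each an object with "travel": the shift along the tool's x, y, z in mm, a list of three; "angular": the turn, a rotation vector about the tool's x, y, z in rad, a list of three. A call has 1 to 8 rows; each row is the pose to reach, as a shift and turn from the pose commanded when the call began, along the tool's axes at that moment; what a row does not reach only later rows make up. A row lasts 1/12 s, in which the tool goes at most 41.7 mm and 7.16 degrees, less where a joint would pass 70% of its speed; a pose out of reach is approached as far as the arm can. A call with a gripper value outside its range is refused whole. "hand" is the closure, from 0 (fully open) to 1 (shut), set as the call begins (left out, the last holds). The fingers move at their own pace and stop on an object; the grip force is fixed at half the most. Time passes only in rows, so rows that repeat a pose let the fingers close. It gives the time, the measured TCP pose, the force and the opening at its end, in the units of the state.
- get_state(): the state, without advancing time (a new reading comes with each control period).
- capture(name): name is "scene" or "top"; returns a dict with "pixels" (480x640x3 uint8, red, green, blue), "fx", "fy", "cx", "cy" (pixels), "D" ([k1, k2, p1, p2, k3] as OpenCV has them; the pictures are not rectified), "R" (3x3) and "t" (3): a world point X has camera coordinates R X + t. Camera axes: x right, y down, z forward; pixel columns grow to the right and rows downward; lengths in m; the calibration is good to about 2 mm. A picture is of the moment at which its call begins. There is no depth.
- close_job(): hands the job in, once; it reports no verdict.
The state is a dict: "time": time; "joint_positions": joint angles; "qd": joint speeds; "joint_efforts": joint torques, N m; "eef_pos": TCP position; "orientation": TCP orientation; "contact_force": force on the tool from outside, world axes, zero at the start; "ft_torque": the same for the moment, N m; "gripper_width": opening from 0.0 (shut) to 1.0 (fully open).
Only numpy, scipy, OpenCV 4.12 (cv2) and the standard library are available. Lean on these libraries where they do the work, as an engineer would, in place of code of your own. Each camera call takes 0.05 s, during which the arm holds its last target. There are 200 camera calls.

## Working session

There is one attempt and no reset: what is moved stays moved. The work goes in short steps, Python scripts to look and compute and a tool call to move; the robot and the scene stay as the last step left them, time stands still between calls to the robot, and variables do not carry over. Pictures are saved under pics/ and viewed, about 8 in all and at most 12, crops included, and the job is handed in when it is done.

Besides the shell and the picture viewer there is one more tool, called after "Request:" as name(argument=value, ...), one argument or row to a line, values as JSON. move_arm: Moves the arm, as the interface text tells. Its arguments: {"type":"object","properties":{"steps":{"type":"array"},"hand":{"type":"number"}},"required":["steps"]}

```bash
mkdir -p pics; python3 - <<'E'
from station import *
import cv2,numpy as np
for n in("scene","top"):
    c=capture(n);cv2.imwrite(f"pics/{n}0.png",c["pixels"][:,:,::-1]);np.savez(f"{n}0.npz",**c)
    R,t=np.array(c["R"]),np.array(c["t"]);print(n,c["fx"],c["D"],-R.T@t,R.tolist())
print(get_state())
E
```

```text
scene 506.2140583476248 [-0.06483515  0.          0.          0.          0.        ] [0.14281969 0.414162   0.93708348] [[-0.6975751664684078, -0.716465589173489, -0.008120754697568082], [-0.5775499995117891, 0.5689577289953192, -0.5854255722809018], [0.42405764371191984, -0.40368819916709725, -0.8106854831947593]]
top 479.16724556486537 [-0.10382198  0.          0.          0.          0.        ] [0.32149147 0.00482687 1.36046471] [[-0.1262259636559621, -0.9919844712777185, -0.0058150531372208655], [-0.9703647167570013, 0.12468832607923214, -0.20699067083485512], [0.20605660040927593, -0.020484874503497424, -0.9783256346147472]]
{'time': 0.1, 'joint_positions': array([ 9.69701857e-01,  1.81463639e-01,  1.60787916e+00,  9.46391822e-06,
        1.35378231e+00, -2.06321811e-01]), 'qd': array([ 0.0004364 , -0.0008454 , -0.0021537 ,  0.00020677, -0.00189563,
        0.00083538]), 'joint_efforts': array([ 1.39303760e-03, -4.34821594e+01, -3.42696440e+01,  7.05238036e-02,
        3.41397815e-02, -3.40610177e-05]), 'eef_pos': array([0.22088512, 0.5304091 , 0.25691589]), 'orientation': array([-1.57047334e+00,  1.49806793e-03,  1.17602187e+00]), 'contact_force': array([-0.16173186, -0.85792714, -0.2703767 ]), 'ft_torque': array([-0.02477501, -0.05830822,  0.02888431]), 'gripper_width': 0.9989466039532598}
```

View pics/scene0.png

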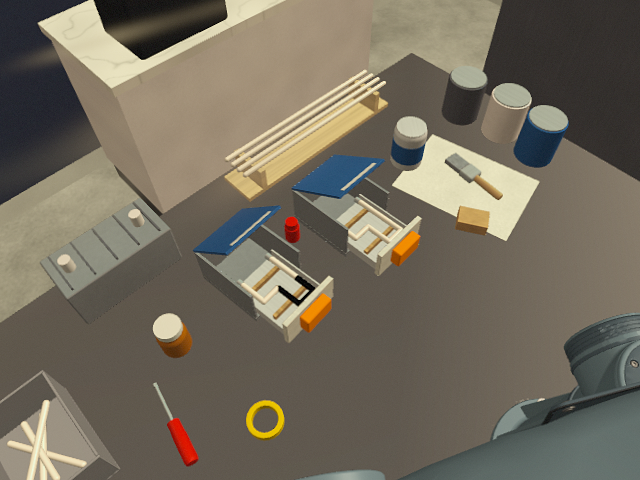

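View pics/top0.png

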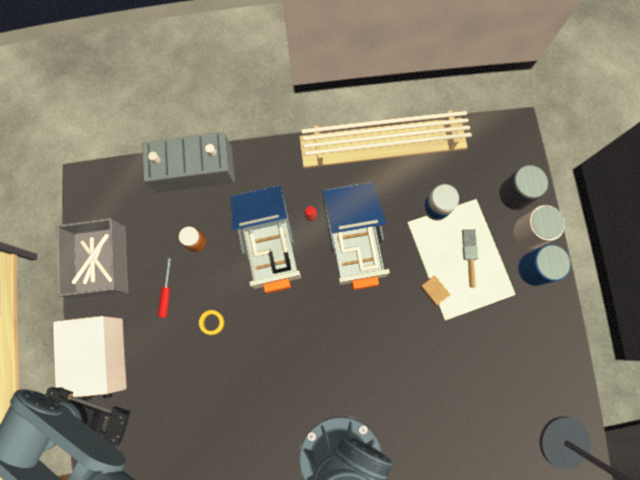

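The wet bay, with black bends, is the left one: about (265,240) in top and (265,270) in scene. The plain bay is to its right, with the red pot between them. I'll zoom in to pick corners.

```bash
python3 - <<'E'
import cv2,numpy as np
a=cv2.imread("pics/scene0.png")[195:345,185:345];b=cv2.imread("pics/top0.png")[180:300,222:322]
a=cv2.resize(a,None,fx=2.5*1.0,fy=2.5,interpolation=3);b=cv2.resize(b,None,fx=4,fy=4,interpolation=3)
h=max(a.shape[0],b.shape[0]);o=np.zeros((h,800,3),np.uint8);o[:a.shape[0],:400]=a;o[:b.shape[0],400:]=b
cv2.imwrite("pics/z.png",o)
for n in("scene","top"):
    im=cv2.imread(f"pics/{n}0.png");hsv=cv2.cvtColor(im,cv2.COLOR_BGR2HSV)
    for nm,lo,hi in(("orange",(8,200,150),(20,255,255)),("blue",(100,120,60),(120,255,255))):
        m=cv2.inRange(hsv,lo,hi)
        for c in cv2.findContours(m,0,1)[0]:
            if cv2.contourArea(c)>80: print(n,nm,cv2.contourArea(c),cv2.approxPolyDP(c,2,True)[:,0].tolist())
E
```

```text
scene orange 535.5 [[324, 294], [321, 294], [300, 316], [309, 324], [309, 331], [330, 308], [330, 299]]
scene orange 398.0 [[413, 231], [393, 249], [401, 256], [399, 264], [417, 246], [419, 236]]
scene blue 1693.0 [[280, 207], [242, 209], [193, 250], [227, 254]]
scene blue 2087.5 [[383, 159], [334, 155], [292, 188], [339, 198]]
scene blue 204.5 [[393, 139], [392, 155], [396, 161], [403, 164], [406, 162], [404, 157], [407, 159], [407, 151], [399, 147]]
scene blue 1104.5 [[531, 108], [514, 151], [522, 162], [537, 165], [534, 160], [538, 156], [542, 156], [543, 159], [545, 156], [541, 154], [545, 153], [541, 149], [542, 146], [544, 148], [542, 143], [545, 143], [547, 137], [551, 142], [548, 134], [556, 133], [555, 136], [552, 135], [560, 132], [553, 143], [554, 147], [551, 151], [548, 150], [551, 151], [544, 164], [540, 164], [545, 165], [550, 161], [568, 122], [567, 126], [558, 132], [541, 130], [528, 118]]
top blue 191.5 [[523, 257], [521, 264], [530, 268], [534, 265], [541, 276], [553, 280], [543, 277], [536, 267], [535, 257], [540, 248]]
top blue 374.0 [[385, 221], [378, 203], [362, 210], [360, 214], [358, 212], [353, 218], [347, 218], [346, 222], [338, 224], [377, 218], [379, 222], [368, 225], [378, 225]]
top blue 119.5 [[344, 189], [324, 190], [326, 202]]
top blue 1614.0 [[280, 187], [232, 197], [232, 228], [285, 217]]
```

View pics/z.png

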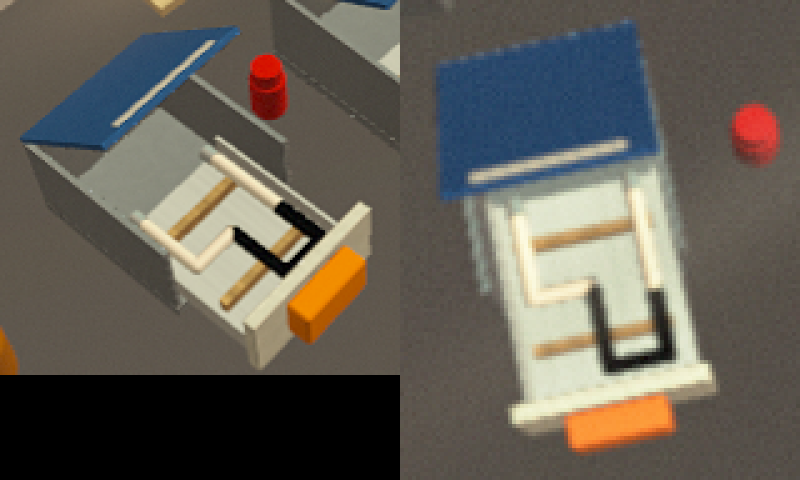

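```bash
cat > h.py <<'E'
import cv2,numpy as np
def cam(n): 
    c=np.load(n+"0.npz");K=np.array([[c["fx"],0,c["cx"]],[0,c["fy"],c["cy"]],[0,0,1]],float);return K,c["D"],c["R"],c["t"]
def ray(n,p):
    K,D,R,t=cam(n);q=cv2.undistortPoints(np.array([[p]],float),K,D)[0,0];d=R.T@np.r_[q,1];return -R.T@t,d/np.linalg.norm(d)
def plane(n,p,z):
    o,d=ray(n,p);return o+d*(z-o[2])/d[2]
def tri(a,b):
    (o1,d1),(o2,d2)=ray("scene",a),ray("top",b)
    s=np.linalg.lstsq(np.c_[d1,-d2],o2-o1,rcond=None)[0];p,q=o1+s[0]*d1,o2+s[1]*d2
    return (p+q)/2,np.linalg.norm(p-q)
E
python3 - <<'E'
from h import *
np.set_printoptions(precision=4,suppress=True)
Z=lambda x,y:(185+x/2.5-.3,195+y/2.5-.3)
T=lambda x,y:(222+(x-400)/4-.4,180+y/4-.4)
for n,a,b in(("hingeL",Z(22,139),T(436,64)),("hingeR",Z(146,35),T(634,20)),("freeL",Z(103,148),T(441,195)),("freeR",Z(239,28),T(663,157)),
 ("panelbackL",Z(247,323),T(511,406)),("panelbackR",Z(364,205),T(713,364))):
    print(n,*tri(a,b))
for n,p,z in(("panL",Z(247,323),.09),("panR",Z(364,205),.09),("padFTL",(309,324),.082),("padFTR",(330,299),.082),("padFBL",(309,331),.038),("padFBR",(330,308),.038)):print(n,"scene",plane("scene",p,z))
for n,p,z in(("panL",T(511,406),.09),("panR",T(713,364),.09),("padBL",T(575,451),.038),("padBR",T(675,431),.038),("hingeL",T(436,64),.1),("hingeR",T(634,20),.1)):print(n,"top",plane("top",p,z))
print("hinge scene",plane("scene",Z(22,139),.1),plane("scene",Z(146,35),.1))
E
```

```text
hingeL [0.736  0.2076 0.1043] 0.00298227081755892
hingeR [0.7493 0.0689 0.1045] 0.003370968619181671
freeL [0.618  0.1958 0.2043] 0.001995911928855714
freeR [0.6255 0.0575 0.2101] 0.004228388028822772
panelbackL [0.4969 0.1811 0.0858] 0.0040102491283116005
panelbackR [0.5101 0.0443 0.0798] 0.0014062603525976027
panL scene [0.4934 0.1813 0.09  ]
panR scene [0.5051 0.0484 0.09  ]
padFTL scene [0.4634 0.1454 0.082 ]
padFTR scene [0.4735 0.0805 0.082 ]
padFBL scene [0.4691 0.1418 0.038 ]
padFBR scene [0.4761 0.0776 0.038 ]
panL top [0.4981 0.1817 0.09  ]
panR top [0.5092 0.0444 0.09  ]
padBL top [0.4686 0.1479 0.038 ]
padBR top [0.4737 0.0776 0.038 ]
hingeL top [0.7386 0.2093 0.1   ]
hingeR top [0.7522 0.0702 0.1   ]
hinge scene [0.7376 0.2057 0.1   ] [0.751  0.0662 0.1   ]
```

Request:
move_arm(
  hand=1,
  steps=[
    {"travel": [-9,0,-10],"angular": [0,-0.04,0]},
    {"travel": [-25,0,-28],"angular": [0,-0.1,0]},
    {"travel": [-47,0,-53],"angular": [0,-0.18,0]},
    {"travel": [-72,0,-81],"angular": [0,-0.26,0]},
    {"travel": [-97,0,-109],"angular": [0,-0.34,0]},
    {"travel": [-122,0,-137],"angular": [0,-0.42,0]},
    {"travel": [-147,0,-165],"angular": [0,-0.47,0]},
    {"travel": [-172,0,-193],"angular": [0,-0.492,0]},
  ],
)

```text
time: 0.77
eef_pos: [0.3332, 0.2961, 0.2574]
orientation: [-1.571, 0.0, 1.671]
contact_force: [1.2, 0.1, -0.6]
gripper_width: 0.419
```

Request:
move_arm(
  steps=[
    {"travel": [-32,0,-12]},
    {"travel": [-64,0,-24]},
    {"travel": [-96,0,-36]},
    {"travel": [-126,0,-47]},
    {"travel": [-152,0,-56]},
    {"travel": [-174,0,-64]},
    {"travel": [-190,0,-70]},
    {"travel": [-198,0,-73]},
  ],
)

```text
validation failed for argument at $.st...
```

Request:
move_arm(
  steps=[
    {"travel": [0,12,0]},
    {"travel": [0,40,0]},
    {"travel": [0,72,0]},
    {"travel": [0,104,0]},
    {"travel": [0,136,0]},
    {"travel": [0,164,0]},
    {"travel": [0,182,0]},
    {"travel": [0,189,0]},
  ],
)

```text
validation failed for argument at $.st...
```

```bash
python3 - <<'E'
from station import *
import cv2
c=capture("scene");cv2.imwrite("pics/s1.png",cv2.resize(c["pixels"][150:390,160:480,::-1],None,fx=2,fy=2))
s=get_state();print(s["eef_pos"],s["orientation"],s["contact_force"],s["gripper_width"])
E
```

```text
[0.33606514 0.29138823 0.25732986] [-1.5714808   0.00401778  1.66781542] [ 3.60451065 -0.78327574  0.2285276 ] 0.37416883759688657
```

View pics/s1.png

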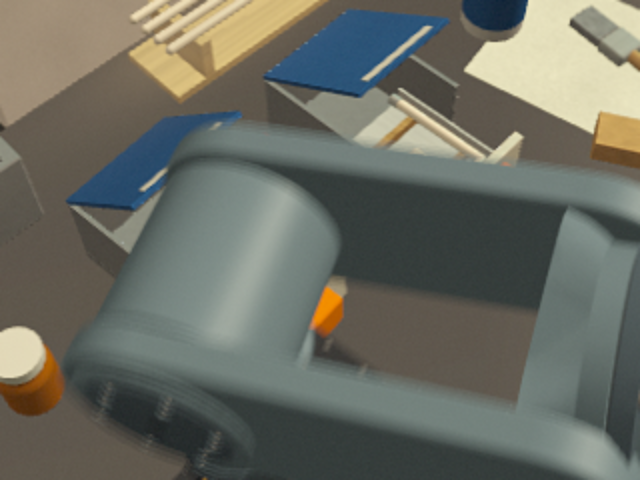

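Both moves were refused because every row needs "angular". The picture shows only the arm occluding the scene camera. I'll resend.

Request:
move_arm(
  steps=[
    {"travel": [-22,0,-8],"angular": [0,0,0]},
    {"travel": [-54,0,-20],"angular": [0,0,0]},
    {"travel": [-88,0,-32],"angular": [0,0,0]},
    {"travel": [-120,0,-44],"angular": [0,0,0]},
    {"travel": [-150,0,-55],"angular": [0,0,0]},
    {"travel": [-174,0,-64],"angular": [0,0,0]},
    {"travel": [-190,0,-70],"angular": [0,0,0]},
    {"travel": [-198,0,-73],"angular": [0,0,0]},
  ],
)

```text
time: 1.48
eef_pos: [0.4257, 0.1059, 0.2575]
orientation: [-1.571, 0.0, 1.665]
contact_force: [0.6, -0.3, 0.7]
gripper_width: 0.004
```

Request:
move_arm(
  steps=[
    {"travel": [0,12,0],"angular": [0,0,0]},
    {"travel": [0,40,0],"angular": [0,0,0]},
    {"travel": [0,72,0],"angular": [0,0,0]},
    {"travel": [0,104,0],"angular": [0,0,0]},
    {"travel": [0,136,0],"angular": [0,0,0]},
    {"travel": [0,164,0],"angular": [0,0,0]},
    {"travel": [0,182,0],"angular": [0,0,0]},
    {"travel": [0,189,0],"angular": [0,0,0]},
  ],
)

```text
time: 2.15
eef_pos: [0.4224, 0.1084, 0.0658]
orientation: [-1.565, -0.001, 1.668]
contact_force: [-1.3, 0.2, -0.2]
gripper_width: 0.005
```

```bash
python3 - <<'E'
from station import *
import cv2
c=capture("top");cv2.imwrite("pics/t1.png",cv2.resize(c["pixels"][170:370,200:420,::-1],None,fx=3,fy=3))
s=get_state();print(s["eef_pos"],s["orientation"],s["contact_force"],s["gripper_width"])
E
```

```text
[0.42263243 0.10830107 0.06602107] [-1.56537978e+00 -8.10144921e-04  1.66835467e+00] [-0.7442142  -0.01506069 -0.40267956] 0.00865287192489861
```

View pics/t1.png

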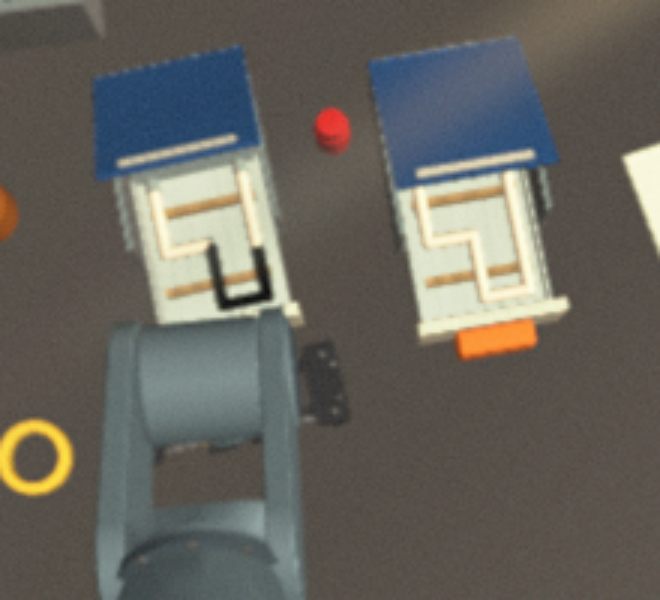

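Request:
move_arm(
  steps=[
    {"travel": [0,0,-4],"angular": [0,0,0]},
    {"travel": [0,0,-11],"angular": [0,0,0]},
    {"travel": [0,0,-19],"angular": [0,0,0]},
    {"travel": [0,0,-25],"angular": [0,0,0]},
    {"travel": [0,0,-29],"angular": [0,0,0]},
    {"travel": [0,0,-32],"angular": [0,0,0]},
    {"travel": [0,0,-35],"angular": [0,0,0]},
    {"travel": [0,0,-38],"angular": [0,0,0]},
  ],
)

```text
time: 2.87
eef_pos: [0.4625, 0.1115, 0.0686]
orientation: [-1.569, -0.0, 1.668]
contact_force: [-2.4, 0.2, 2.0]
gripper_width: 0.006
```

Request:
move_arm(
  steps=[
    {"travel": [0,0,-2],"angular": [0,0,0]},
    {"travel": [0,0,-4],"angular": [0,0,0]},
    {"travel": [0,0,-6],"angular": [0,0,0]},
    {"travel": [0,0,-8],"angular": [0,0,0]},
    {"travel": [0,0,-11],"angular": [0,0,0]},
    {"travel": [0,0,-14],"angular": [0,0,0]},
    {"travel": [0,0,-17],"angular": [0,0,0]},
    {"travel": [0,0,-20],"angular": [0,0,0]},
  ],
)

```text
time: 3.53
eef_pos: [0.4829, 0.1135, 0.0686]
orientation: [-1.57, -0.0, 1.668]
contact_force: [-2.1, 0.2, 0.3]
gripper_width: 0.004
```

Request:
move_arm(
  steps=[
    {"travel": [0,0,-3],"angular": [0,0,0]},
    {"travel": [0,0,-7],"angular": [0,0,0]},
    {"travel": [0,0,-11],"angular": [0,0,0]},
    {"travel": [0,0,-15],"angular": [0,0,0]},
    {"travel": [0,0,-19],"angular": [0,0,0]},
    {"travel": [0,0,-23],"angular": [0,0,0]},
    {"travel": [0,0,-27],"angular": [0,0,0]},
    {"travel": [0,0,-30],"angular": [0,0,0]},
  ],
)

```text
time: 4.2
eef_pos: [0.5131, 0.1164, 0.0686]
orientation: [-1.571, -0.0, 1.668]
contact_force: [-2.1, 1.1, -0.0]
gripper_width: 0.004
```

Request:
move_arm(
  steps=[
    {"travel": [0,0,-2],"angular": [0,0,0]},
    {"travel": [0,0,-4],"angular": [0,0,0]},
    {"travel": [0,0,-6],"angular": [0,0,0]},
    {"travel": [0,0,-8],"angular": [0,0,0]},
    {"travel": [0,0,-10],"angular": [0,0,0]},
    {"travel": [0,0,-12],"angular": [0,0,0]},
    {"travel": [0,0,-13],"angular": [0,0,0]},
    {"travel": [0,0,-14],"angular": [0,0,0]},
  ],
)

```text
time: 4.87
eef_pos: [0.5267, 0.1177, 0.0687]
orientation: [-1.571, 0.0, 1.668]
contact_force: [-2.3, 0.7, -0.8]
gripper_width: 0.006
```

Request:
move_arm(
  steps=[
    {"travel": [0,0,-1],"angular": [0,0,0]},
    {"travel": [0,0,-2],"angular": [0,0,0]},
    {"travel": [0,0,-3],"angular": [0,0,0]},
    {"travel": [0,0,-4],"angular": [0,0,0]},
    {"travel": [0,0,-5],"angular": [0,0,0]},
    {"travel": [0,0,-6],"angular": [0,0,0]},
  ],
)

```text
time: 5.37
eef_pos: [0.5326, 0.1183, 0.0687]
orientation: [-1.571, 0.0, 1.668]
contact_force: [-2.6, 0.6, -0.2]
gripper_width: 0.002
```

Now 1 mm per row, watching the force for the stop.

Request:
move_arm(
  steps=[
    {"travel": [0,0,-1],"angular": [0,0,0]},
    {"travel": [0,0,-2],"angular": [0,0,0]},
    {"travel": [0,0,-3],"angular": [0,0,0]},
  ],
)

```text
time: 5.62
eef_pos: [0.5332, 0.1184, 0.0687]
orientation: [-1.565, 0.0, 1.669]
contact_force: [-17.6, -2.6, 14.1]
gripper_width: 0.004
```

Request:
move_arm(
  steps=[
    {"travel": [0,0,-1],"angular": [0,0,0]},
    {"travel": [0,0,-2],"angular": [0,0,0]},
  ],
)

```text
time: 5.78
eef_pos: [0.5333, 0.1184, 0.0687]
orientation: [-1.56, 0.0, 1.669]
contact_force: [-26.2, -4.4, 23.3]
gripper_width: 0.005
```

Request:
move_arm(
  steps=[
    {"travel": [0,0,-1],"angular": [0,0,0]},
    {"travel": [0,0,-2],"angular": [0,0,0]},
  ],
)

```text
time: 5.95
eef_pos: [0.5333, 0.1184, 0.0685]
orientation: [-1.556, 0.0, 1.669]
contact_force: [-31.6, -6.3, 26.6]
gripper_width: 0.003
```

The tray stopped at x≈0.533 and the force climbs without movement, so it is home. I'll back off, rise, and check.

Request:
move_arm(
  steps=[
    {"travel": [0,0,4],"angular": [0,0,0]},
    {"travel": [0,0,9],"angular": [0,0,0]},
    {"travel": [0,0,18],"angular": [0,0,0]},
    {"travel": [0,0,30],"angular": [0,0,0]},
    {"travel": [0,0,44],"angular": [0,0,0]},
    {"travel": [0,0,56],"angular": [0,0,0]},
    {"travel": [0,0,63],"angular": [0,0,0]},
    {"travel": [0,0,66],"angular": [0,0,0]},
  ],
)

```text
time: 6.62
eef_pos: [0.4731, 0.1125, 0.0689]
orientation: [-1.571, 0.0, 1.668]
contact_force: [-0.3, 0.4, -0.8]
gripper_width: 0.007
```

Request:
move_arm(
  steps=[
    {"travel": [0,-14,0],"angular": [0,0,0]},
    {"travel": [0,-46,0],"angular": [0,0,0]},
    {"travel": [0,-84,0],"angular": [0,0,0]},
    {"travel": [0,-122,0],"angular": [0,0,0]},
    {"travel": [0,-160,0],"angular": [0,0,0]},
    {"travel": [0,-192,0],"angular": [0,0,0]},
    {"travel": [0,-212,0],"angular": [0,0,0]},
    {"travel": [0,-222,0],"angular": [0,0,0]},
  ],
)

```text
time: 7.28
eef_pos: [0.4757, 0.1125, 0.2949]
orientation: [-1.578, 0.001, 1.668]
contact_force: [-0.3, -0.9, 0.1]
gripper_width: 0.002
```

```bash
python3 - <<'E'
from station import *
import cv2,numpy as np
a=capture("top")["pixels"][170:370,200:420,::-1];b=capture("scene")["pixels"][180:380,180:400,::-1]
cv2.imwrite("pics/t2.png",np.hstack([cv2.resize(x,(400,364)) for x in(a,b)]))
s=get_state();print(s["eef_pos"],s["orientation"],s["contact_force"])
E
```

```text
[0.47506674 0.11253136 0.29257184] [-1.57526049e+00  4.54941355e-04  1.66790566e+00] [0.9379634  0.47021389 0.49230035]
```

View pics/t2.png

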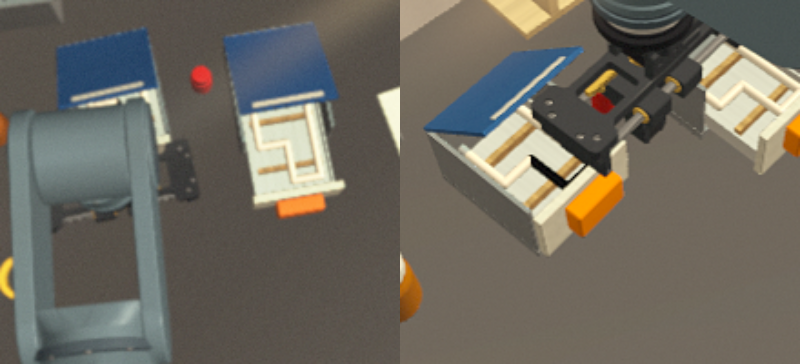

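The scene view shows the tray panel seated against the housing front and the flap still raised. Next I move over the flap and press.

Request:
move_arm(
  steps=[
    {"travel": [0,0,-10],"angular": [0,0,0]},
    {"travel": [0,0,-32],"angular": [0,0,0]},
    {"travel": [0,0,-60],"angular": [0,0,0]},
    {"travel": [0,0,-90],"angular": [0,0,0]},
    {"travel": [0,0,-118],"angular": [0,0,0]},
    {"travel": [0,0,-140],"angular": [0,0,0]},
    {"travel": [0,0,-154],"angular": [0,0,0]},
    {"travel": [0,0,-160],"angular": [0,0,0]},
  ],
)

```text
time: 8.05
eef_pos: [0.6342, 0.128, 0.2867]
orientation: [-1.566, -0.0, 1.668]
contact_force: [0.4, -0.4, -0.4]
gripper_width: 0.009
```

Request:
move_arm(
  steps=[
    {"travel": [0,6,0],"angular": [0,0,0]},
    {"travel": [0,18,0],"angular": [0,0,0]},
    {"travel": [0,32,0],"angular": [0,0,0]},
    {"travel": [0,43,0],"angular": [0,0,0]},
    {"travel": [0,52,0],"angular": [0,0,0]},
    {"travel": [0,60,0],"angular": [0,0,0]},
    {"travel": [0,67,0],"angular": [0,0,0]},
    {"travel": [0,73,0],"angular": [0,0,0]},
  ],
)

```text
time: 8.72
eef_pos: [0.6331, 0.1281, 0.2176]
orientation: [-1.572, 0.0, 1.668]
contact_force: [0.0, -0.6, 2.2]
gripper_width: 0.008
```

Request:
move_arm(
  steps=[
    {"travel": [0,5,0],"angular": [0,0,0]},
    {"travel": [0,10,0],"angular": [0,0,0]},
    {"travel": [0,15,0],"angular": [0,0,0]},
    {"travel": [0,20,0],"angular": [0,0,0]},
    {"travel": [0,25,0],"angular": [0,0,0]},
    {"travel": [0,30,0],"angular": [0,0,0]},
    {"travel": [0,35,0],"angular": [0,0,0]},
    {"travel": [0,40,0],"angular": [0,0,0]},
  ],
)

```text
time: 9.38
eef_pos: [0.633, 0.1281, 0.1772]
orientation: [-1.571, -0.0, 1.668]
contact_force: [-0.8, -0.5, 1.7]
gripper_width: 0.003
```

Contact at about 2 N. Continuing down from z=0.177 towards 0.125.

Request:
move_arm(
  steps=[
    {"travel": [0,5,0],"angular": [0,0,0]},
    {"travel": [0,10,0],"angular": [0,0,0]},
    {"travel": [0,15,0],"angular": [0,0,0]},
    {"travel": [0,20,0],"angular": [0,0,0]},
    {"travel": [0,25,0],"angular": [0,0,0]},
    {"travel": [0,30,0],"angular": [0,0,0]},
    {"travel": [0,34,0],"angular": [0,0,0]},
    {"travel": [0,38,0],"angular": [0,0,0]},
  ],
)

```text
time: 10.05
eef_pos: [0.6328, 0.1281, 0.1391]
orientation: [-1.57, -0.0, 1.668]
contact_force: [-1.1, 0.3, 2.5]
gripper_width: 0.004
```

Request:
move_arm(
  steps=[
    {"travel": [0,3,0],"angular": [0,0,0]},
    {"travel": [0,6,0],"angular": [0,0,0]},
    {"travel": [0,9,0],"angular": [0,0,0]},
    {"travel": [0,11,0],"angular": [0,0,0]},
    {"travel": [0,12,0],"angular": [0,0,0]},
    {"travel": [0,13,0],"angular": [0,0,0]},
  ],
)

```text
time: 10.55
eef_pos: [0.633, 0.1281, 0.1266]
orientation: [-1.571, 0.0, 1.668]
contact_force: [-0.4, -0.2, 2.8]
gripper_width: 0.002
```

Request:
move_arm(
  steps=[
    {"travel": [0,1,0],"angular": [0,0,0]},
    {"travel": [0,2,0],"angular": [0,0,0]},
    {"travel": [0,3,0],"angular": [0,0,0]},
  ],
)

```text
time: 10.8
eef_pos: [0.6332, 0.1281, 0.1252]
orientation: [-1.571, 0.0, 1.668]
contact_force: [-7.9, -0.1, 17.2]
gripper_width: 0.004
```

Tip height is 0.106 with a firm 17 N stop, so the flap is shut. I'll hold briefly, lift, and retreat.

Request:
move_arm(
  steps=[
    {"travel": [0,1,0],"angular": [0,0,0]},
    {"travel": [0,1,0],"angular": [0,0,0]},
    {"travel": [0,-4,0],"angular": [0,0,0]},
    {"travel": [0,-12,0],"angular": [0,0,0]},
    {"travel": [0,-35,0],"angular": [0,0,0]},
    {"travel": [0,-70,0],"angular": [0,0,0]},
    {"travel": [0,-105,0],"angular": [0,0,0]},
    {"travel": [0,-125,0],"angular": [0,0,0]},
  ],
)

```text
time: 11.47
eef_pos: [0.6346, 0.1281, 0.2533]
orientation: [-1.576, 0.0, 1.668]
contact_force: [0.2, -0.9, 0.4]
gripper_width: 0.005
```

Request:
move_arm(
  steps=[
    {"travel": [8,-6,12],"angular": [0,0,0]},
    {"travel": [24,-16,36],"angular": [0,0,0]},
    {"travel": [43,-20,66],"angular": [0,0,0]},
    {"travel": [62,-20,96],"angular": [0,0,0]},
    {"travel": [81,-20,126],"angular": [0,0,0]},
    {"travel": [100,-20,156],"angular": [0,0,0]},
    {"travel": [119,-20,186],"angular": [0,0,0]},
    {"travel": [138,-20,216],"angular": [0,0,0]},
  ],
)

```text
time: 12.13
eef_pos: [0.4033, 0.245, 0.269]
orientation: [-1.572, -0.0, 1.668]
contact_force: [0.6, 0.5, 0.3]
gripper_width: 0.002
```

Request:
move_arm(
  steps=[
    {"travel": [34,0,10],"angular": [0,0,0]},
    {"travel": [68,0,16],"angular": [0,0,0]},
    {"travel": [100,0,20],"angular": [0,0,0]},
    {"travel": [130,0,22],"angular": [0,0,0]},
    {"travel": [156,0,22],"angular": [0,0,0]},
    {"travel": [176,0,22],"angular": [0,0,0]},
    {"travel": [190,0,22],"angular": [0,0,0]},
    {"travel": [196,0,22],"angular": [0,0,0]},
  ],
)

```text
time: 12.8
eef_pos: [0.3634, 0.439, 0.2688]
orientation: [-1.571, -0.001, 1.67]
contact_force: [0.4, -0.6, 0.4]
gripper_width: 0.009
```

```bash
python3 - <<'E'
from station import *
import cv2,numpy as np
a=capture("top")["pixels"][150:370,150:480,::-1];b=capture("scene")["pixels"][120:380,120:480,::-1]
cv2.imwrite("pics/t3.png",np.hstack([cv2.resize(a,(400,267)),cv2.resize(b,(400,289))[:267]]))
s=get_state();print(s["time"],s["eef_pos"],s["contact_force"])
E
```

```text
12.9 [0.36369487 0.437748   0.26858357] [ 0.69824912 -0.2896363  -0.47335499]
```

View pics/t3.png

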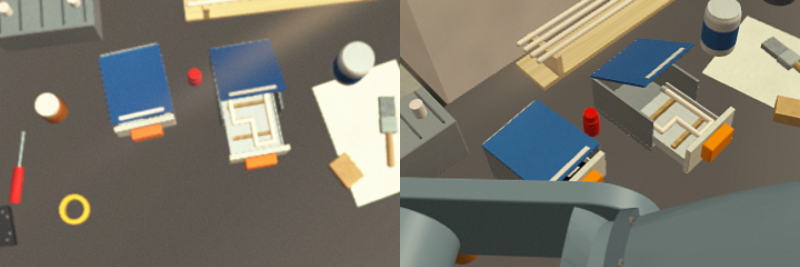

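The wet tray looks in and the flap lies flat; the plain bay is unchanged. A gap shows at the flap front, so I'll check the tray distance numerically in a zoomed view.

```bash
python3 - <<'E'
from station import *
import cv2,numpy as np
c=capture("top");np.savez("top0.npz",**c);a=c["pixels"][180:270,222:312,::-1]
b=capture("scene");np.savez("scene0.npz",**b);b=b["pixels"][190:290,180:280,::-1]
cv2.imwrite("pics/t4.png",np.hstack([cv2.resize(x,(400,400),interpolation=3) for x in(a,b)]))
E
```

```text
(no output)
```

View pics/t4.png

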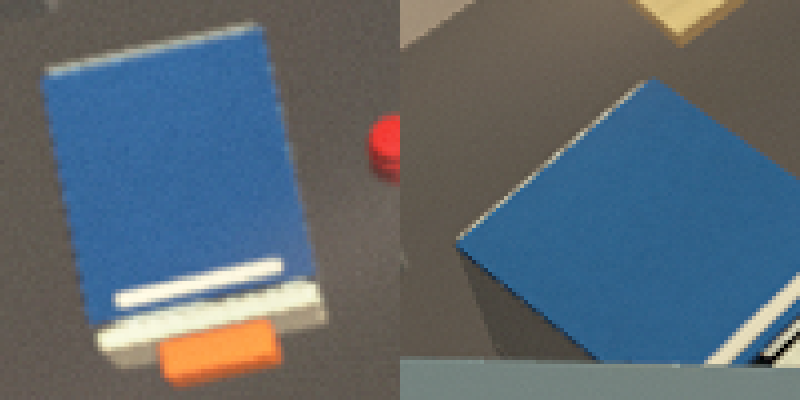

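```bash
python3 - <<'E'
from h import *
T=lambda x,y:(222+x/4.444-.4,180+y/4.444-.4)
P=lambda a,b,z:(plane("top",T(*a),z)+plane("top",T(*b),z))/2
h=P((45,76),(262,29),.106);f=P((95,325),(315,280),.106);p=P((170,387),(283,363),.038);q=P((160,346),(278,322),.082);n=P((98,342),(322,296),.09);u=np.array([.995,.097,0])
for k,v in dict(hinge=h,free=f,padbot=p,padtopback=q,paneltopmid=n).items():print(k,v,"from hinge",(h-v)@u)
E
```

```text
hinge [0.73935514 0.13730111 0.106     ] from hinge 0.0
free [0.57896151 0.12178368 0.106     ] from hinge 0.16109684657509857
padbot [0.54500511 0.11951385 0.038     ] from hinge 0.19510363769510394
padtopback [0.56331991 0.11755834 0.082     ] from hinge 0.17707010154134623
paneltopmid [0.57170174 0.12131253 0.09      ] from hinge 0.16836602033768677
```

```bash
python3 -c "
from station import *
print(get_state()['time'],close_job())"
```

```text
the job is handed in; nothing more can be done
13.0 None
```

I pushed the wet bay's tray fully home with the closed fingertips, then pressed its blue flap shut. After that I moved clear and handed the job in at 13.0 s.

- **Tray:** it moved at about 2 N, and I slowed to about 1 mm per row at the end. At the stop it no longer moved while the reported force rose to about 41 N at the fingertips, higher than needed but well under the 120 N wrist limit. In the final picture the pad face is 195 mm from the hinge, against 198 mm expected when home, which is within measurement error.
- **Flap:** it stopped with the fingertips 106 mm above the bench and about 19 N at the stop. Its apparent length in the final picture is 161 mm, against 160 mm for a flat flap.
- **Rest of the bench:** the plain bay looked unchanged and open. The pot, jar, tape and screwdriver looked to be in place, checked by eye only.
- **Problems:**
  - Two early move calls were refused because the rows lacked an angular value; I resent them.
  - The arm partly blocked the scene camera at the end, so the final tray and flap measurements rest on the top view.

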